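# Shift the press gearbox through its H-gate into the green slot

### The job

Change the gear of the hand press: push the orange lever along its H-shaped gate, through the cross slot, and fully home in the slot that ends at the green marker. Only push it, without forcing it against the gate and without pulling its knob up, and leave the loose fittings on the bench where they are.

Things in the scene. Friction and masses are not known exactly. Their poses are not given: they have to be found in the camera images.
- gearbox: Fixed grey gearbox, 180 (x) x 160 (y) mm, with an aluminium gate plate 160 x 140 mm on it, plate top 81 mm above the bench. Origin: on the bench under the centre of the H-gate. x runs along the two legs of the H (+x = far end), y to the left, z up. Except for the lever and the press, nothing on or near it is higher than 85 mm.
- gate_center (a point): Centre of the H-gate at plate top, axes as the gearbox. Slot 16 mm wide, 10 mm deep: legs along x at y = +30 mm (left, white and yellow markers) and y = -30 mm (right, green and blue markers), joined by a cross slot along y at x = 0. Solid tongues between the legs block any other way: the lever can cross only within 3 mm of x = 0 (tongue corners rounded, 5 mm radius).
- press_head (a point): Top of the fixed dark iron hand press, 300 mm above the bench. In the gearbox frame the press stands at y = +190 to +340 mm, x = -100 to +100 mm, with a pull-down handle up to 385 mm high; a coupling no higher than 70 mm joins it to the gearbox. Not part of the job.
- knob_center (a point): Centre of the orange lever knob, an upright cylinder 30 mm in diameter, 124 mm above the bench; straight sides from 106 to 141 mm above the bench, top at 146, tapering below to a neck at 96. The lever stays upright and slides (no tilting), needs about 3 N either way and stays where it is left. Its 10 mm pin runs in the gate. Axes as the gearbox.
- lever_pin (a point): Point on the lever's axis at the gate plate's top (81 mm above the bench), straight below knob_center.
- shift_fore (a joint): Lever position along the gearbox's x axis, m, 0 at the cross slot: -0.038 fully home in a near slot, +0.038 fully home in a far slot. At the start the lever is anywhere along the left leg.
- shift_side (a joint): Lever position along the gearbox's y axis, m: about +0.030 in the left leg, about -0.030 in the right leg (stops at +-0.033; 3 mm play in a leg).
- lift (a joint): How far the knob is pulled up, m: 0 down, held by a light spring (1 N preload, 0.25 N per mm); 0.014 at most. It must stay down.
- marker_green: Green disc, 18 mm in diameter and 3 mm high, fixed on the gate plate beyond the end of one slot of the right leg (near or far end, y = -30 mm, x = -65 or +65 mm in the gearbox frame). The lever axis stands 27 mm from it when fully home. Origin: centre of its underside, 81 mm above the bench.
- marker_blue: Blue disc, the same size, beyond the other end of the right leg.
- nut_center (a point): Centre of a loose brass compression nut, 34 mm wide, 30 mm high, standing on the bench.
- ferrule_a_center (a point): Centre of a loose copper ferrule sleeve, 26 mm in diameter, 24 mm high, standing on the bench.
- ferrule_b_center (a point): Centre of a second such copper ferrule sleeve.
- insulator_center (a point): Centre of a loose tan ceramic insulator, 40 mm in diameter, 56 mm high, standing on the bench.

How it is judged:
At the end, for the whole second after the job is handed in: The lever stands still in the slot at the green marker, within 5 mm of the slot's end (its axis less than 32 mm from the marker's centre), knob down (less than 3 mm up) (horizontal distance between lever_pin and marker_green below 0.032 m and value of joint shift_side below -0.025 m and velocity of joint shift_fore between -0.005 and 0.005 m/s and value of joint lift below 0.003 m); the robot touches nothing.
It fails at once if the lever's knob is pulled up by more than 6 mm (value of joint lift above 0.006 m).
It fails at once if the lever is forced: pushed with more than 60 N (contact force between shift_fore and the arm above 60 N or contact force between shift_fore and the fingers above 60 N).
It fails at once if a loose fitting (nut, ferrule or insulator) is moved by more than 10 mm (distance of any of nut_center, ferrule_a_center, ferrule_b_center, insulator_center from where it was at the start of the episode above 0.01 m).
It also fails if it takes over 51 s, if anything falls off the work surface, if the arm or the gripper's body presses on something with over 40 N, if the wrist force passes 120 N, or if a joint passes its speed limit or range.

### The arm

A 6-joint arm with a two-finger parallel gripper is mounted at the origin on the work surface. World frame = base frame: x ahead of the robot, y to its left, z up, the work surface at z = 0. Lengths are in m, angles in rad, forces in N, time in s.
With the tool pointing down it reaches from about 0.25 to 0.725 m from the base axis. Payload 4 kg.
Tool frame: the origin (TCP) lies at the very end of the fingers, on their centre line; the grasp point (between the pads) lies 19 mm behind it; z points along the fingers, y is the line along which they close (so a half turn about z gives the same grasp; the last joint's range is limited). The gripper opens to 85 mm and grips with 20 to 120 N. Pads are 22 mm wide; open, the fingers measure 114 mm over their backs; the gripper's body (76 mm by 85 mm) begins 54 mm behind the grasp point. The pads swing forward as they close: fully open they stand 13 mm farther back than shut.
Start: joints at [-1.262, 0.241, 0.005, 1.335, 0, 1.571], TCP at [0.152, -0.476, 0.204] pointing down, gripper open.
Joint ranges: [-2.72, 2.72], [-1.05, 1.87], [-1.09, 1.28], [-1.99, 2.15], [-1.42, 1.44], [-3.14, 3.14]. Speed limits (rad/s): [2.79, 2.79, 3.14, 3.14, 3.14, 3.14].

### API

Orientations are given as a unit quaternion [x, y, z, w].
In Python, from workcell import bot, vision, workorder, boxes_of gives the robot as it stands.
- The arm moves only by the tool send_rows, never from a script. Its argument "motion" is text: rows parted by semicolons, each of 5 numbers parted by spaces: the closure, from -1 (fully open) to 1 (shut), so that 0 is half open, then the shift along the tool's x, y, z in cm, then the turn about the tool's z in rad. In form: claw x y z twist; .... A call has 1 to 5 rows; each row is the pose to reach, as a shift and turn from the pose commanded when the call began, along the tool's axes at that moment; what a row does not reach only later rows make up. A row lasts 1/10 s, in which the tool goes at most 50 mm and 8.59 degrees, less where a joint would pass 70% of its speed; a pose out of reach is approached as far as the arm can. A call with a gripper value outside its range is refused whole. The fingers move at their own pace and stop on an object; the grip force is fixed at half the most. Time passes only in rows, so rows that repeat a pose let the fingers close. It gives the time, the measured TCP pose, the force, the opening and the grip force at its end, in the units of the state.
- bot.get_obs(): the state, without advancing time (a new reading comes with each control period).
- vision.camera(name): name is "scene" or "top" or "wrist"; returns the picture (420x560x3 uint8, red, green, blue); there is no depth.
- vision.camera_model(name): a dict with "fov_y" (degrees; the focal length in pixels is half the picture's height over the tangent of half this angle, whatever the lens; pixels are square), "cx", "cy" (the principal point, pixels), "world_from_camera" (4x4, takes a point from camera to world coordinates); the wrist camera has in their place "hand_eye" (4x4, takes a point from camera to tool coordinates, whose origin is the TCP and whose axes are the flange's). Camera axes: x right, y down, z forward; pixel columns grow to the right and rows downward; lengths in m; the calibration is good to about 2 mm. The wrist camera is an equidistant fisheye: a pixel r from the principal point sees the ray r / f radians off the axis. A picture is of the moment at which its call begins: read the wrist's pose just before it. camera_model takes no time and is no camera call.
- workorder.job_done(): hands the job in; it is judged then, once.
Trained networks look in the newest picture that a camera, given by its name, has taken for a name from the list of things; names that differ only in an ending like _2 or _b are one class to them, and where a whole thing is asked for, a point or a joint stands for the part that bears it (a point fixed in the world has none). Each returns a list of dicts, best first, with "conf" (0 to 1); they miss things now and then, are a little off and sometimes report something else, mostly with a low value. They report only what shows in the picture. A call takes as long as a camera call.
- boxes_of(camera, target): "rect" ([centre column, centre row, width, height] in pixels, round what is visible of it).
The state is a dict: "clock": time; "joint_pos": joint angles; "joint_vel": joint speeds; "tau": joint torques, N m; "eef_pos": TCP position; "tool_rot": TCP orientation; "ft_force": force on the tool from outside, world axes, zero at the start; "ft_torque": the same for the moment, N m; "grip_width": finger opening in m; "grasp_force": force on a finger pad.
Only numpy, scipy, OpenCV 4.12 (cv2) and the standard library are available. Lean on these libraries where they do the work, as an engineer would, in place of code of your own. Each camera call takes 0.05 s, during which the arm holds its last target. There are 200 camera calls.

## Working session

There is one attempt and no reset: what is moved stays moved. The work goes in short steps, Python scripts to look and compute and a tool call to move; the robot and the scene stay as the last step left them, time stands still between calls to the robot, and variables do not carry over. Pictures are saved under pics/ and viewed, at most 12 in all, crops included, and the job is handed in when it is done.

Besides the shell and the picture viewer there is one more tool, called after "Call:" as name(argument=value, ...), one argument or row to a line, values as JSON. send_rows: Moves the arm, as the interface text tells. Its arguments: {"type":"object","properties":{"motion":{"type":"string"}},"required":["motion"]}

```bash
mkdir -p pics; python3 - <<'E'
from workcell import bot, vision, workorder, boxes_of
import cv2,numpy as np
for n in ["scene","top"]:
    im=vision.camera(n); cv2.imwrite(f"pics/{n}0.png",im[:,:,::-1])
    m=vision.camera_model(n); print(n,m)
    for t in ["knob_center","marker_green","marker_blue","gearbox","nut_center","ferrule_a_center","insulator_center"]:
        print(t,[(np.round(d["rect"],1).tolist(),round(d["conf"],2)) for d in boxes_of(n,t)[:3]])
o=bot.get_obs(); print(o)
E
```

```text
scene {'fov_y': 44.81100481599221, 'cx': 276.9630272077009, 'cy': 209.487265691354, 'world_from_camera': array([[-0.07786338,  0.5607981 , -0.82428319,  1.32575534],
       [ 0.99679682,  0.05893375, -0.05406399,  0.074545  ],
       [ 0.01825912, -0.82585247, -0.56359055,  0.71389487],
       [ 0.        ,  0.        ,  0.        ,  1.        ]])}
knob_center [([232.1, 248.4, 17.6, 30.0], 0.96)]
marker_green [([199.7, 277.6, 8.7, 6.7], 0.46), ([232.1, 249.4, 12.8, 27.6], 0.23)]
marker_blue [([204.9, 235.5, 9.6, 3.0], 0.47)]
gearbox [([286.8, 208.1, 234.1, 226.2], 0.78)]
nut_center []
ferrule_a_center []
insulator_center [([146.1, 287.3, 19.5, 28.6], 0.96)]
top {'fov_y': 54.15235774859457, 'cx': 278.15964622118616, 'cy': 217.3045920773502, 'world_from_camera': array([[-0.02257183, -0.9873475 ,  0.15695678,  0.42353723],
       [-0.99970426,  0.02086985, -0.01248343,  0.02601239],
       [ 0.00904982, -0.15719214, -0.98752657,  1.0174685 ],
       [ 0.        ,  0.        ,  0.        ,  1.        ]])}
knob_center [([312.5, 201.7, 14.7, 14.4], 0.52), ([248.6, 223.2, 226.9, 113.2], 0.3
[... 362 characters left out ...]
s': array([-1.26197943e+00,  2.40612588e-01,  5.00141306e-03,  1.33520466e+00,
       -1.09167496e-06,  1.57079910e+00]), 'joint_vel': array([ 1.27991614e-03, -5.60505081e-05,  1.09424938e-03,  9.01125088e-04,
       -1.25020085e-03, -5.78555435e-04]), 'tau': array([-1.31303266e-03, -3.72155213e+01,  2.52677482e+01,  1.06388932e-03,
       -3.44585067e-05,  8.33445995e-06]), 'eef_pos': array([ 0.15196479, -0.47634475,  0.20410071]), 'tool_rot': array([ 9.88102895e-01,  1.53794242e-01, -2.03922233e-06, -9.55235341e-06]), 'ft_force': array([-0.28742228, -0.05063994, -0.17598671]), 'ft_torque': array([ 0.01268499, -0.04332254,  0.03231066]), 'grasp_force': 0.0, 'grip_width': 0.0852373679195716}
```

```bash
python3 - <<'E'
import cv2
a=cv2.imread("pics/top0.png")[130:320,180:420]
cv2.imwrite("pics/topc.png",cv2.resize(a,None,fx=3.3,fy=3.15,interpolation=cv2.INTER_CUBIC)[:, :800])
b=cv2.imread("pics/scene0.png")[190:330,110:300]
cv2.imwrite("pics/scenec.png",cv2.resize(b,None,fx=4,fy=4,interpolation=cv2.INTER_CUBIC))
E
```

```text
(no output)
```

View pics/topc.png

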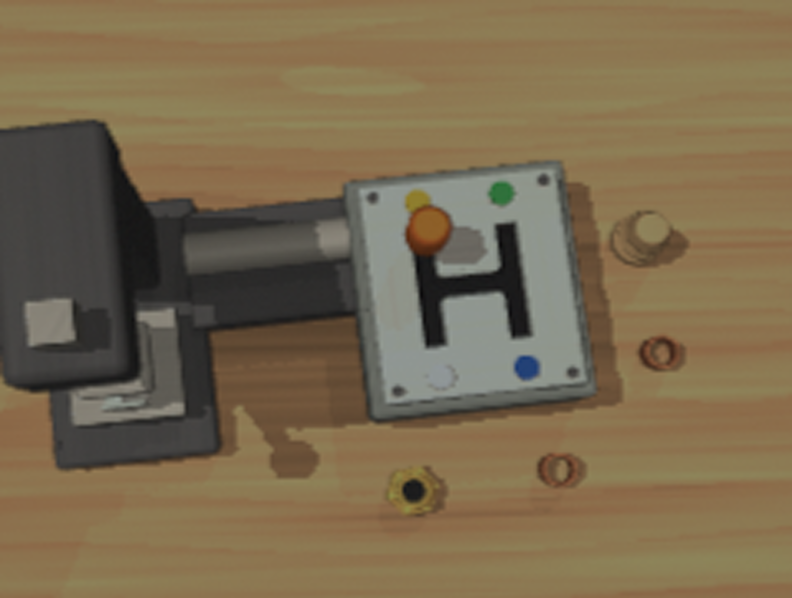

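View pics/scenec.png

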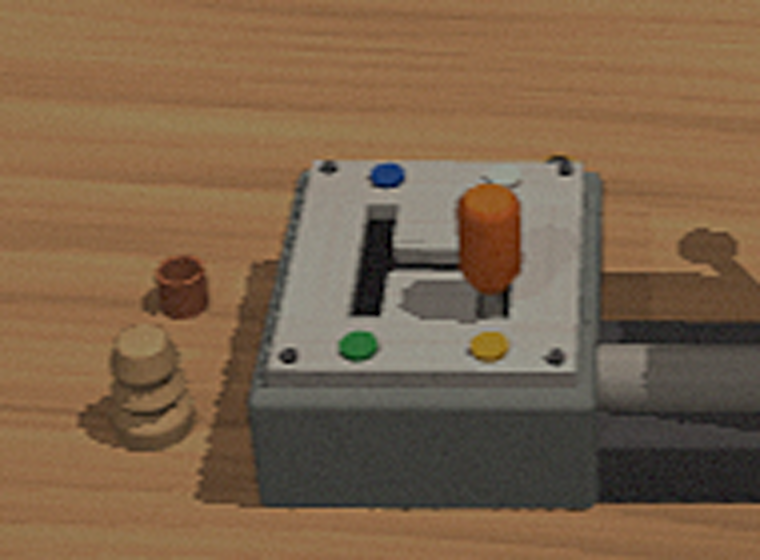

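View pics/top0.png

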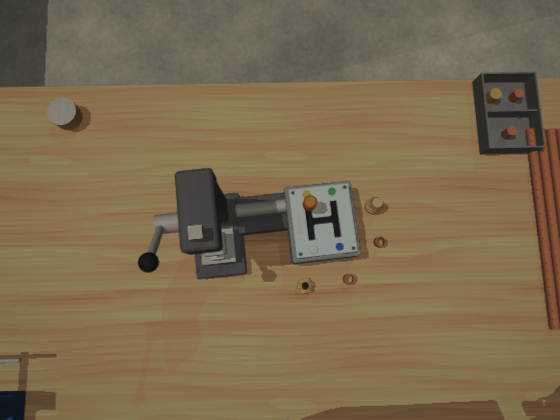

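The top view shows green at crop (501,193), which is the far end of the right leg. Blue is at (526,367), white at (441,376), and the knob top is near (430,225), towards the far end of the left leg. In the scene crop green is at (358,345), blue at (387,175) and yellow at (489,345).

```bash
cat > h.py <<'E'
import numpy as np
from workcell import bot, vision, boxes_of
def onz(n,u,v,z):
    m=vision.camera_model(n); f=210/np.tan(np.radians(m["fov_y"]/2)); T=m["world_from_camera"]
    d=T[:3,:3]@[(u-m["cx"])/f,(v-m["cy"])/f,1]; o=T[:3,3]
    return o+d*(z-o[2])/d[2]
E
python3 - <<'E'
from h import *
t=lambda u,v:(180+(u+.5)/3.3-.5,130+(v+.5)/3.15-.5)
s=lambda u,v:(110+(u+.5)/4-.5,190+(v+.5)/4-.5)
M=dict(green=(65,-30),blue=(-65,-30),white=(-65,30),yellow=(65,30))
P=[("top",t(501,193),"green"),("top",t(526,367),"blue"),("top",t(441,376),"white"),
("scene",s(358,345),"green"),("scene",s(387,175),"blue"),("scene",s(489,345),"yellow")]
A=[];B=[];
for n,p,k in P:
    w=onz(n,*p,.0835)[:2]; print(n,k,w.round(4)); A.append(np.array(M[k])/1e3);B.append(w)
def fit(ix):
    a=np.array(A)[ix];b=np.array(B)[ix];ca=a.mean(0);cb=b.mean(0)
    z=((b-cb)@[1,1j])*np.conj((a-ca)@[1,1j]);th=np.angle(z.sum());R=np.array([[np.cos(th),-np.sin(th)],[np.sin(th),np.cos(th)]])
    o=cb-R@ca; print("origin",o.round(4),"yaw",round(th,4),"res",np.round((b-(a@R.T+o))*1e3,1).tolist()); return o,R
for ix in ([0,1,2],[3,4,5],range(6)): o,R=fit(list(ix))
for n,p in (("top",t(431,223)),("scene",s(490,200))):
    w=onz(n,*p,.146)[:2]; print("knob top",n,w.round(4),"gb",(R.T@(w-o)).round(4))
for n,r in (("scene",(232.1,248.4)),("top",(312.5,201.7))):
    w=onz(n,*r,.122)[:2]; print("knob",n,w.round(4),(R.T@(w-o)).round(4))
E
```

```text
top green [ 0.6315 -0.1113]
top blue [ 0.5024 -0.1231]
top white [ 0.4972 -0.0641]
scene green [ 0.6343 -0.1113]
scene blue [ 0.5053 -0.1229]
scene yellow [ 0.6284 -0.0516]
origin [ 0.5644 -0.0875] yaw 0.0923 res [[-0.3, 0.1], [0.0, 0.3], [0.3, -0.4]]
origin [ 0.5669 -0.0873] yaw 0.0919 res [[-0.0, -0.1], [0.4, 0.2], [-0.4, -0.1]]
origin [ 0.5656 -0.0874] yaw 0.0922 res [[-1.6, -0.0], [-1.2, 0.2], [-0.9, -0.6], [1.2, 0.0], [1.7, 0.4], [0.8, -0.0]]
knob top top [ 0.5975 -0.0553] gb [0.0347 0.0291]
knob top scene [ 0.6005 -0.0534] gb [0.0378 0.0307]
knob scene [ 0.596  -0.0549] [0.0333 0.0296]
knob top [ 0.5994 -0.0624] [0.0359 0.0218]
```

```bash
cat >> h.py <<'E'
from scipy.spatial.transform import Rotation as Ro
O=np.array([.5656,-.0874]);YAW=.0922
G=np.array([[np.cos(YAW),-np.sin(YAW)],[np.sin(YAW),np.cos(YAW)]])
def go(gx,gy,z,head):  # gearbox-frame target (mm), tool-y heading rel. gearbox x
    o=bot.get_obs();R=Ro.from_quat(o["tool_rot"]).as_matrix();p=o["eef_pos"]
    w=np.r_[O+G@[gx/1e3,gy/1e3],z/1e3]
    h=np.arctan2(R[1,1],R[0,1]); dt=(h-head-YAW+np.pi)%(2*np.pi)-np.pi
    print("gb now",((p[:2]-O)@G*1e3).round(1),"z",round(p[2]*1e3,1),"head",round(h-YAW,3),"w",round(o["grip_width"]*1e3,1),"t",o["clock"],"F",(G.T@o["ft_force"][:2]).round(1),o["ft_force"][2].round(1))
    print("q",o["joint_pos"].round(2),"shift cm",(R.T@(w-p)*100).round(2),"twist",round(dt,3))
E
python3 -c "
from h import *
go(35,30,200,0)"
```

```text
gb now [-447.7 -349.2] z 204.1 head -1.354 w 85.2 t 0.8 F [-0.3 -0. ] -0.2
q [-1.26  0.24  0.01  1.34 -0.    1.57] shift cm [ 55.29 -26.66   0.41] twist -1.354
```

Call:
send_rows(
  motion="-0.2 2 -1 0 -0.1; -0.2 5 -2.5 0 -0.2; -0.2 9 -4.5 0 -0.32; -0.2 13 -6.4 0 -0.44; -0.2 17 -8.3 0 -0.56",
)

```text
clock: 1.3
eef_pos: [0.2896, -0.3445, 0.2043]
tool_rot: [0.906, 0.423, 0.0, 0.0]
ft_force: [0.5, -0.0, 0.1]
grip_width: 0.0513
grasp_force: 0.0
```

```bash
python3 -c "
from h import *
go(35,30,200,0)"
```

```text
gb now [-298.5 -230.6] z 204.3 head -0.79 w 51.3 t 1.3 F [ 0.5 -0. ] 0.1
q [-0.87  0.14 -0.12  1.31  0.    1.4 ] shift cm [42.03  4.95  0.43] twist -0.79
```

Call:
send_rows(
  motion="-0.2 4.2 0.5 0 -0.14; -0.2 8.4 1 0 -0.28; -0.2 12.6 1.5 0 -0.42; -0.2 16.8 2 0.2 -0.56; -0.2 21 2.5 0.4 -0.7",
)

```text
clock: 1.8
eef_pos: [0.4446, -0.2001, 0.2004]
tool_rot: [0.706, 0.708, 0.0, 0.0]
ft_force: [0.3, -0.5, 0.5]
grip_width: 0.0512
grasp_force: 0.0
```

```bash
python3 -c "
from h import *
go(35,30,200,0)"
```

```text
gb now [-130.8 -101. ] z 200.4 head -0.088 w 51.2 t 1.8 F [ 0.3 -0.5] 0.5
q [-0.42  0.22 -0.04  1.32 -0.    1.14] shift cm [14.52 15.36  0.04] twist -0.088
```

Call:
send_rows(
  motion="-0.2 3 3.2 0 -0.03; -0.2 6 6.4 0 -0.06; -0.2 9 9.6 0 -0.088; -0.2 12 12.7 0 -0.088; -0.2 14.5 15.35 0 -0.088",
)

```text
clock: 2.3
eef_pos: [0.5986, -0.0548, 0.2]
tool_rot: [0.676, 0.737, 0.0, 0.0]
ft_force: [0.0, -0.3, 0.1]
grip_width: 0.0512
grasp_force: 0.0
```

```bash
python3 -c "
from h import *
go(35,30,105,0)
import cv2
im=vision.camera('wrist'); cv2.imwrite('pics/w1.png',im[:,:,::-1]); print(boxes_of('wrist','knob_center')[:1])
im=vision.camera('scene'); cv2.imwrite('pics/s1.png',cv2.resize(im[150:330,110:350,::-1],None,fx=3,fy=3))"
```

```text
gb now [35.9 29.5] z 200.0 head -0.005 w 51.2 t 2.3 F [-0.  -0.3] 0.1
q [-0.09  0.45  0.29  1.41  0.    1.39] shift cm [ 0.05 -0.09  9.5 ] twist -0.005
[{'rect': [278.6, 213.7, 38.8, 48.4], 'conf': 0.65}]
```

View pics/w1.png

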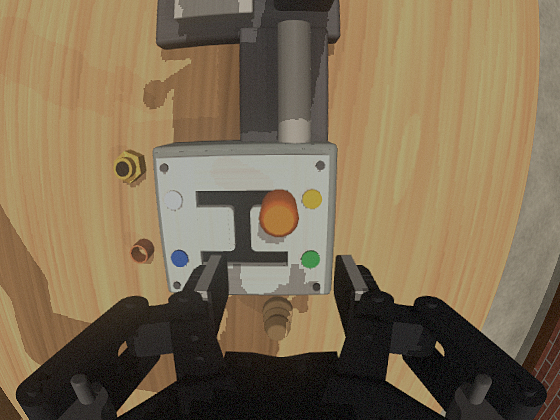

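View pics/s1.png

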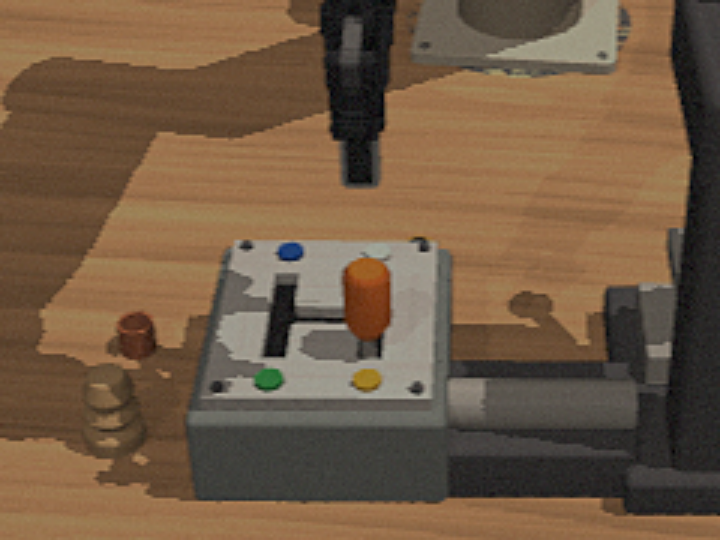

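The knob sits midway between the fingers in the wrist view (column 279, fingers at 215 and 345). The markers confirm green is at the far end. I'll descend around it.

Call:
send_rows(
  motion="-0.2 0 -0.05 2 0; -0.2 0.05 -0.09 4.5 0; -0.2 0.05 -0.09 6 0; -0.2 0.05 -0.09 7 0; -0.2 0.05 -0.09 7.5 0",
)

```text
clock: 2.95
eef_pos: [0.5952, -0.0571, 0.1244]
tool_rot: [0.676, 0.736, -0.001, -0.001]
ft_force: [0.5, 0.5, -1.4]
grip_width: 0.0513
grasp_force: 0.0
```

```bash
python3 -c "
from h import *
go(35,30,105,0)
import cv2
im=vision.camera('wrist'); cv2.imwrite('pics/w2.png',im[:,:,::-1])"
```

```text
gb now [32.2 27.4] z 124.4 head -0.007 w 51.3 t 2.95 F [0.6 0.4] -1.4
q [-0.1   0.48  0.14  1.23 -0.    1.39] shift cm [0.26 0.28 1.94] twist -0.007
```

View pics/w2.png

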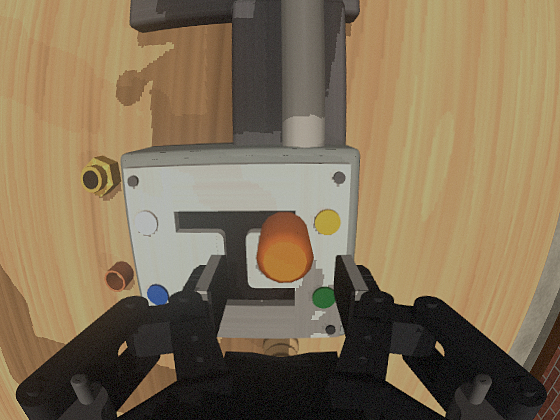

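Straddling: the knob top is at (285,262), between the pads at 215 and 345. Next I go to the final depth and check that the pose has settled.

Call:
send_rows(
  motion="-0.2 0.1 0.1 0.7 0; -0.2 0.2 0.1 1.3 0; -0.2 0.2 0.1 1.7 0; -0.2 0.2 0.1 1.7 0",
)

```text
clock: 3.4
eef_pos: [0.5967, -0.0541, 0.1075]
tool_rot: [0.676, 0.737, -0.0, -0.0]
ft_force: [0.2, 0.1, 0.7]
grip_width: 0.051
grasp_force: 0.0
```

```bash
python3 -c "
from h import *
go(0,30,107,0)"
```

```text
gb now [34.  30.3] z 107.5 head -0.006 w 51.0 t 3.4 F [0.2 0. ] 0.7
q [-0.09  0.49  0.12  1.2  -0.    1.39] shift cm [-0.05 -3.4   0.05] twist -0.006
```

Call:
send_rows(
  motion="-0.2 0 -0.6 0 0; -0.2 0 -1.2 0 0; -0.2 0 -1.7 0 0; -0.2 0 -2.2 0 0; -0.2 0 -2.7 0 0",
)

```text
clock: 3.9
eef_pos: [0.5703, -0.0566, 0.1084]
tool_rot: [0.676, 0.737, 0.0, 0.001]
ft_force: [3.0, 0.5, -0.8]
grip_width: 0.0514
grasp_force: 1.5
```

Call:
send_rows(
  motion="-0.2 0 -0.5 0 0; -0.2 0 -1.0 0 0; -0.2 0 -1.4 0 0; -0.2 0 -1.7 0 0; -0.2 0 -1.7 0 0",
)

```text
clock: 4.4
eef_pos: [0.5527, -0.0581, 0.1083]
tool_rot: [0.676, 0.737, -0.0, -0.0]
ft_force: [1.2, -0.4, 0.2]
grip_width: 0.0513
grasp_force: 0.6
```

```bash
python3 -c "
from h import *
go(0,30,107,0)
import cv2
im=vision.camera('top');print(boxes_of('top','knob_center')[:1])
im=vision.camera('scene');b=boxes_of('scene','knob_center')[:1];print(b)
im=vision.camera('wrist'); cv2.imwrite('pics/w3.png',im[:,:,::-1])
if b: print(((onz('scene',*b[0]['rect'][:2],.122)[:2]-O)@G*1e3).round(1))"
```

```text
gb now [-10.2  30.4] z 108.3 head -0.006 w 51.3 t 4.4 F [ 1.1 -0.6] 0.2
q [-0.1   0.41 -0.01  1.15 -0.    1.38] shift cm [-0.03  1.02  0.13] twist -0.006
[]
[{'rect': [233.2, 243.4, 16.0, 15.6], 'conf': 0.74}]
[18.4 30.8]
```

View pics/w3.png

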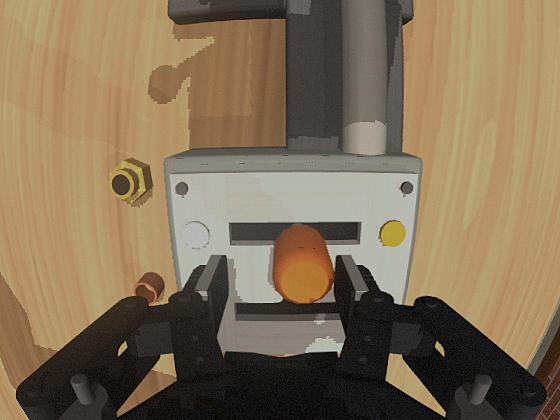

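The knob top is at about (305,283), touching the right-hand (far) pad. The white marker is at (196,235) and the yellow at (393,234). I'll check the lever's x relative to the markers using the fisheye model.

```bash
cat >> h.py <<'E'
def wz(u,v,z):
    m=vision.camera_model("wrist");f=210/np.tan(np.radians(m["fov_y"]/2));o=bot.get_obs()
    T=np.eye(4);T[:3,:3]=Ro.from_quat(o["tool_rot"]).as_matrix();T[:3,3]=o["eef_pos"];T=T@m["hand_eye"]
    d=np.array([u-m["cx"],v-m["cy"]]);r=np.hypot(*d);a=r/f
    d=T[:3,:3]@np.r_[d/r*np.sin(a),np.cos(a)];p=T[:3,3]
    return ((p+d*(z-p[2])/d[2])[:2]-O)@G*1e3
E
python3 -c "
from h import *
for n,u,v,z in (('white',196,235,.0835),('yellow',393,233.5,.0835),('slotL',229,223,.081),('slotR',361,222,.081),('knobtop',305,281,.146),('kL',273,255,.13),('kR',334,255,.13)): print(n,wz(u,v,z).round(1))"
```

```text
white [-65.7  28.9]
yellow [63.7 29. ]
slotL [-43.7  36.3]
slotR [41.5 36.4]
knobtop [ 0.6 29.3]
kL [-14.3  35.5]
kR [16.1 35.1]
```

Call:
send_rows(
  motion="-0.2 0 -0.1 0 0; -0.2 0 -0.17 0 0; -0.2 0 -0.17 0 0",
)

```text
clock: 4.95
eef_pos: [0.5518, -0.0581, 0.1081]
tool_rot: [0.676, 0.737, 0.0, 0.0]
ft_force: [2.5, -0.1, -1.5]
grip_width: 0.0513
grasp_force: 1.2
```

```bash
python3 -c "
from h import *
go(-1,29.5,107,1.5708)"
```

```text
gb now [-11.   30.4] z 108.1 head -0.006 w 51.3 t 4.95 F [ 2.5 -0.3] -1.5
q [-0.11  0.41 -0.02  1.15  0.    1.38] shift cm [-0.09  1.    0.11] twist -1.577
```

Call:
send_rows(
  motion="-0.2 -0.04 0.5 0 0; -0.2 -0.09 1.0 0 0; -0.2 -0.09 1.05 0 -0.14; -0.2 -0.09 1.05 0 -0.28; -0.2 -0.09 1.05 0 -0.42",
)

```text
clock: 5.45
eef_pos: [0.562, -0.0581, 0.1078]
tool_rot: [0.505, 0.863, -0.0, -0.0]
ft_force: [-0.2, -0.3, -1.2]
grip_width: 0.0511
grasp_force: 0.0
```

Call:
send_rows(
  motion="-0.2 0 0 0 -0.14; -0.2 0 0 0 -0.28; -0.2 0 0 0 -0.42; -0.2 0 0 0 -0.56; -0.2 0 0 0 -0.7",
)

```text
clock: 5.95
eef_pos: [0.5619, -0.0582, 0.1078]
tool_rot: [0.179, 0.984, -0.0, -0.001]
ft_force: [-0.2, -0.3, 0.0]
grip_width: 0.0515
grasp_force: 0.0
```

Call:
send_rows(
  motion="-0.2 0 0 0 -0.14; -0.2 0 0 0 -0.28; -0.2 0 0 0 -0.42; -0.2 0 0 0 -0.45; -0.2 0 0 0 -0.45",
)

```text
clock: 6.45
eef_pos: [0.562, -0.0581, 0.1079]
tool_rot: [-0.042, 0.999, 0.0, -0.0]
ft_force: [-0.2, -0.4, -0.2]
grip_width: 0.0512
grasp_force: 0.0
```

```bash
python3 -c "
from h import *
go(-1,-30,107,1.5708)
import cv2
im=vision.camera('wrist'); cv2.imwrite('pics/w4.png',im[:,:,::-1])"
```

```text
gb now [-0.9 29.5] z 107.9 head 1.564 w 51.2 t 6.45 F [-0.2 -0.4] -0.2
q [-0.1   0.43  0.01  1.16 -0.   -0.19] shift cm [-0.03 -5.95  0.09] twist -0.007
```

View pics/w4.png

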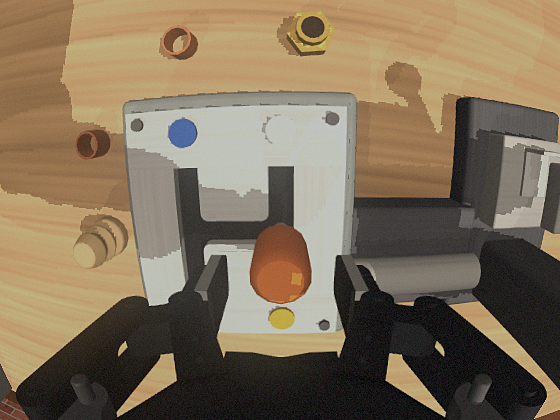

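The knob is centred between the pads in the rotated view. Next push −y, checking the force early.

Call:
send_rows(
  motion="-0.2 0 -0.6 0 0; -0.2 0 -1.0 0 0; -0.2 0 -1.4 0 0; -0.2 0 -1.8 0 0; -0.2 0 -2.2 0 0",
)

```text
clock: 7.0
eef_pos: [0.564, -0.0799, 0.1081]
tool_rot: [-0.043, 0.999, 0.0, 0.0]
ft_force: [-0.5, 3.7, -1.1]
grip_width: 0.0509
grasp_force: 1.4
```

```bash
python3 -c "
from h import *
go(-1,-40,107,1.5708)"
```

```text
gb now [-0.9  7.6] z 108.1 head 1.564 w 50.9 t 7.0 F [-0.1  3.7] -1.1
q [-0.14  0.43  0.03  1.16  0.   -0.23] shift cm [-0.03 -4.76  0.11] twist -0.007
```

Call:
send_rows(
  motion="-0.2 0 -0.4 0 0; -0.2 0 -0.8 0 0; -0.2 0 -1.2 0 0; -0.2 0 -1.6 0 0; -0.2 0 -2.0 0 0",
)

```text
clock: 7.5
eef_pos: [0.5657, -0.1003, 0.1081]
tool_rot: [-0.043, 0.999, 0.0, 0.0]
ft_force: [0.8, 3.5, 0.3]
grip_width: 0.051
grasp_force: 1.4
```

Call:
send_rows(
  motion="-0.2 0 -0.5 0 0; -0.2 0 -1 0 0; -0.2 0 -1.5 0 0; -0.2 0 -2.0 0 0; -0.2 0 -2.3 0 0",
)

```text
clock: 8.0
eef_pos: [0.5678, -0.1235, 0.1081]
tool_rot: [-0.042, 0.999, -0.0, 0.0]
ft_force: [0.4, 2.4, 0.1]
grip_width: 0.0513
grasp_force: 1.4
```

```bash
python3 -c "
from h import *
go(-1,-41,107,1.5708)"
```

```text
gb now [ -1.2 -36.2] z 108.1 head 1.563 w 51.3 t 8.0 F [0.7 2.4] 0.1
q [-0.21  0.45  0.06  1.17 -0.   -0.3 ] shift cm [-0.02 -0.48  0.11] twist -0.007
```

Call:
send_rows(
  motion="-0.2 0 -0.2 0 0; -0.2 0 -0.4 0 0; -0.2 0 -0.5 0 0; -0.2 0 -0.5 0 0",
)

```text
clock: 8.4
eef_pos: [0.5681, -0.1281, 0.1081]
tool_rot: [-0.043, 0.999, -0.0, 0.0]
ft_force: [1.6, 2.4, -0.8]
grip_width: 0.0514
grasp_force: 1.0
```

```bash
python3 -c "
from h import *
go(-1,-30,107,0)
import cv2
im=vision.camera('wrist'); cv2.imwrite('pics/w5.png',im[:,:,::-1])"
```

```text
gb now [ -1.2 -40.7] z 108.1 head 1.564 w 51.4 t 8.4 F [1.8 2.2] -0.8
q [-0.22  0.46  0.06  1.18 -0.   -0.31] shift cm [-0.02  1.07  0.11] twist 1.564
```

View pics/w5.png

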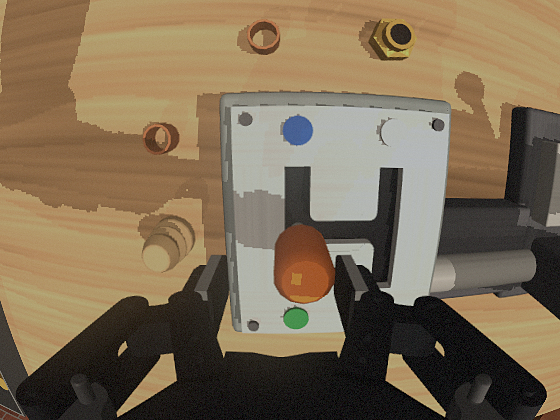

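The knob (303,270) is now in line with the right leg, between green (296,318) and blue (297,130). I'll re-centre the gripper and rotate it back.

Call:
send_rows(
  motion="-0.2 0 0.5 0 0; -0.2 0 1.07 0 0; -0.2 0 1.07 0 0.14; -0.2 0 1.07 0 0.28; -0.2 0 1.07 0 0.42",
)

```text
clock: 8.95
eef_pos: [0.5667, -0.1171, 0.1081]
tool_rot: [0.169, 0.986, -0.0, -0.0]
ft_force: [0.2, -0.1, 0.5]
grip_width: 0.0515
grasp_force: 0.0
```

Call:
send_rows(
  motion="-0.2 0 0 0 0.14; -0.2 0 0 0 0.28; -0.2 0 0 0 0.42; -0.2 0 0 0 0.56; -0.2 0 0 0 0.7",
)

```text
clock: 9.45
eef_pos: [0.5667, -0.1171, 0.1081]
tool_rot: [0.497, 0.868, -0.001, -0.0]
ft_force: [0.4, 0.0, 0.3]
grip_width: 0.051
grasp_force: 0.0
```

Call:
send_rows(
  motion="-0.2 0 0 0 0.14; -0.2 0 0 0 0.28; -0.2 0 0 0 0.42; -0.2 0 0 0 0.444; -0.2 0 0 0 0.444",
)

```text
clock: 9.95
eef_pos: [0.5669, -0.1171, 0.1081]
tool_rot: [0.673, 0.74, -0.0, 0.0]
ft_force: [-0.1, 0.7, 0.6]
grip_width: 0.0511
grasp_force: 0.0
```

```bash
python3 -c "
from h import *
go(26,-30,107,0)"
```

```text
gb now [ -1.4 -29.7] z 108.1 head 0.002 w 51.1 t 9.95 F [0.  0.7] 0.6
q [-0.2   0.45  0.05  1.17 -0.    1.27] shift cm [-0.04  2.74  0.11] twist 0.002
```

Call:
send_rows(
  motion="-0.2 0 0.6 0 0; -0.2 0 1.1 0 0; -0.2 0 1.6 0 0; -0.2 0 2.1 0 0; -0.2 0 2.6 0 0",
)

```text
clock: 10.45
eef_pos: [0.593, -0.1149, 0.108]
tool_rot: [0.674, 0.739, -0.0, -0.0]
ft_force: [-3.3, -0.0, 1.5]
grip_width: 0.0513
grasp_force: 1.5
```

Call:
send_rows(
  motion="-0.2 0 0.5 0 0; -0.2 0 0.9 0 0; -0.2 0 1.3 0 0; -0.2 0 1.6 0 0; -0.2 0 1.8 0 0",
)

```text
clock: 10.95
eef_pos: [0.6112, -0.1132, 0.1081]
tool_rot: [0.674, 0.739, 0.0, 0.0]
ft_force: [-2.9, -0.3, 1.7]
grip_width: 0.0508
grasp_force: 1.3
```

```bash
python3 -c "
from h import *
go(46.5,-30,107,0)"
```

```text
gb now [ 43.1 -29.9] z 108.1 head -0.0 w 50.8 t 10.95 F [-2.9  0. ] 1.7
q [-0.18  0.53  0.19  1.22 -0.    1.3 ] shift cm [-0.01  0.34  0.11] twist -0.0
```

Now I nudge in 1 mm steps until the end stop shows as force.

Call:
send_rows(
  motion="-0.2 0 0.1 0 0; -0.2 0 0.2 0 0; -0.2 0 0.3 0 0; -0.2 0 0.35 0 0",
)

```text
clock: 11.35
eef_pos: [0.6144, -0.1129, 0.1081]
tool_rot: [0.674, 0.739, -0.0, 0.0]
ft_force: [-3.0, -1.8, 1.5]
grip_width: 0.0513
grasp_force: 1.3
```

Call:
send_rows(
  motion="-0.2 0 0.05 0 0; -0.2 0 0.1 0 0",
)

```text
clock: 11.55
eef_pos: [0.6154, -0.1128, 0.1081]
tool_rot: [0.674, 0.739, -0.0, -0.0]
ft_force: [-1.8, -0.6, 2.0]
grip_width: 0.051
grasp_force: 1.3
```

```bash
python3 -c "
from h import *
go(36,-30,107,0)
import cv2
im=vision.camera('wrist'); cv2.imwrite('pics/w6.png',im[:,:,::-1])"
```

```text
gb now [ 47.2 -29.9] z 108.1 head -0.0 w 51.0 t 11.55 F [-1.8 -0.5] 2.0
q [-0.18  0.54  0.2   1.23 -0.    1.3 ] shift cm [-0.01 -1.12  0.11] twist -0.0
```

View pics/w6.png

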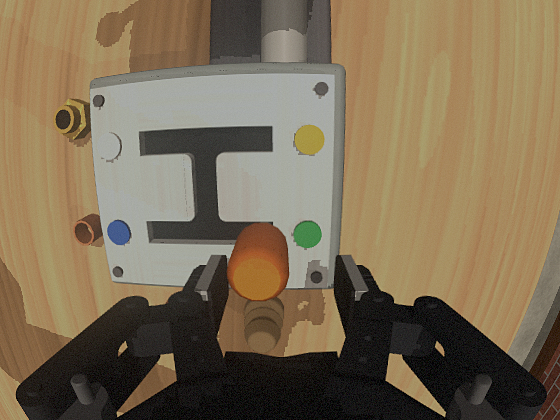

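The knob (258,270) is near the end of the green slot, with the green marker at (307,234). I'll add one last 1 mm nudge, then back off and check.

Call:
send_rows(
  motion="-0.2 0 0.05 0 0; -0.2 0 0.1 0 0; -0.2 0 0.1 0 0",
)

```text
clock: 11.9
eef_pos: [0.6163, -0.1127, 0.1081]
tool_rot: [0.674, 0.739, -0.0, -0.0]
ft_force: [-2.8, -0.9, 1.9]
grip_width: 0.0514
grasp_force: 1.5
```

Call:
send_rows(
  motion="-0.2 0 -0.5 0 0; -0.2 0 -1.0 0 0; -0.2 0 -1.1 -1 0; -0.2 0 -1.1 -3 0; -0.2 0 -1.1 -6 0",
)

```text
clock: 12.4
eef_pos: [0.6044, -0.1133, 0.1677]
tool_rot: [0.674, 0.739, -0.001, -0.001]
ft_force: [-0.0, -0.4, 1.4]
grip_width: 0.0515
grasp_force: 0.0
```

Call:
send_rows(
  motion="-0.2 0 0 -3 0; -0.2 -3 0 -4 0; -0.2 -6 -2 -4 0; -0.2 -9 -4 -4 0; -0.2 -9 -4 -4 0",
)

```text
clock: 12.9
eef_pos: [0.5724, -0.2107, 0.2094]
tool_rot: [0.676, 0.737, -0.0, 0.001]
ft_force: [-0.3, 1.0, -0.5]
grip_width: 0.0512
grasp_force: 0.0
```

```bash
python3 -c "
from h import *
import cv2
go(0,0,107,0)
im=vision.camera('scene');b=boxes_of('scene','knob_center')[:1];print(b)
if b: print(((onz('scene',*b[0]['rect'][:2],.122)[:2]-O)@G*1e3).round(1))
cv2.imwrite('pics/s7.png',cv2.resize(im[150:330,110:350,::-1],None,fx=3,fy=3))"
```

```text
gb now [  -4.6 -123.4] z 209.4 head -0.005 w 51.2 t 12.9 F [-0.2  1. ] -0.5
q [-0.35  0.46  0.34  1.44 -0.    1.13] shift cm [12.37  0.38 10.22] twist -0.005
[{'rect': [199.2, 249.6, 12.3, 25.1], 'conf': 0.77}]
[ 37.3 -30.6]
```

View pics/s7.png

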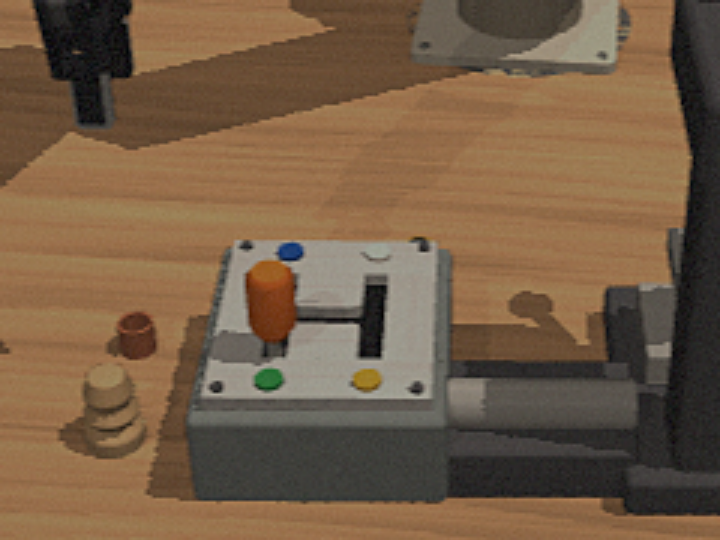

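The knob stands at the green end, at gearbox (37,−31) mm. That matches the arm's own position reading of about 37.6 mm, and the gripper is clear.

```bash
python3 -c "
from workcell import workorder
print(workorder.job_done())"
```

```text
the job is handed in; nothing more can be done
None
```

I pushed the orange lever through the cross slot and home in the green-marker slot, at about 37–38 mm of 38 by camera and arm position, with the gripper clear. The job is handed in, but no verdict came back.

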